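# Snug an adjustable wrench on a gland nut and tighten it

### The job

Tighten the hex gland nut of the filter housing: lay the open adjustable wrench flat on the sprung plate around the nut, let go of it, and with it there roll its worm wheel, pressing gently, until the jaw is snug on the nut (do not push the jaw itself). Only then swing the handle clockwise (seen from above) until the red line on the nut points at the green line on the plate. Leave the wrench lying flat and snug on the nut, and do not disturb the jar, the bottle or the carton.

Things in the scene. Friction and masses are not known exactly. Their poses are not given: they have to be found in the camera images.
- housing: Fixed aluminium filter housing: foot 168 mm wide, on top a round steel cover plate 150 mm in diameter, its flat top 45 mm above the worktop; two brass hose barbs below it. Origin: centre of its underside, on the nut's axis; z up. A green line lies on the plate 50 degrees (0.873 rad) clockwise from its +x axis.
- nut (a joint): Turn of the nut (rad), 0 at the start, growing clockwise seen from above. At 0 its red line points along the housing's +x axis and two flats face the housing's +y and -y; at 0.873 the red line points at the green line. It turns stiffly (0.2 Nm), with no stop at the green line (it goes on to 1.6).
- nut_seat (a point): Point on the nut's axis at the level of the cover plate's top, 45 mm above the worktop; axes as the housing's. The brass hex nut stands here: 40 mm across flats, 46 mm across corners, 20 mm high, a stud 4 mm higher. The plate is sprung: with the wrench lying on it, it sinks only when pressed with 2 to 5 N more, then 2 N/mm, 5 mm in all, and comes back.
- flange_mark (a point): Middle of the green line on the cover plate's top, 63 mm from the nut's axis.
- nut_mark (a point): Outer end of the red line on the nut's top face, 22.5 mm from the nut's axis.
- wrench: Loose adjustable wrench, 242 mm long, about 0.5 kg, lying flat, worm up. Origin: on its underside where the nut's centre lies once the jaws are snug on it. Handle along -x, mouth open to +x, z up. Head 16 mm thick; jaws end at x = 20 mm, back of the mouth at x = -26 mm (it stops on a nut corner). Fixed jaw's face at y = 20 mm, movable jaw on the -y side. Centre of mass at x = -49 mm.
- movable_jaw (a joint): Travel of the movable jaw (m): its face stands at y = -36 mm + travel in the wrench's frame, so the mouth is 56 mm wide at 0 and 40 mm (snug on the nut) at 0.016; snug with the wrench a little skew it may read 0.015. It starts at about 0 to 0.005. It moves only with the worm, 2.5 mm per radian, and stays where it is left.
- worm_top (a point): Highest line of the knurled worm wheel, 30 mm above the wrench's underside at x = -53, y = -8 mm. Wheel: 26 mm diameter, 22 mm long, axis along the wrench's y. Dragging its top to the wrench's +x (to the mouth) closes the jaw, 2.5 mm per 13 mm. Rolling takes 3 N of drag: press it 2 to 3 mm down (the plate below yields). When snug it stalls and the finger slips; over 40 N spoils it.
- handle_grip (a point): Middle of the wrench's handle, 9 mm above its underside, 140 mm from its origin along -x; axes as the wrench's. The handle is a blue plastic grip 26 mm wide and 18 mm thick, from x = -100 to -210 mm, its underside level with the head's.
- jar: Bystander: white screw-lid jar, 77 mm wide, 91 mm high; origin under its centre.
- bottle: Bystander: white plastic bottle, 50 mm wide, 124 mm high; origin under its centre.
- film_carton: Bystander: green and white carton, 52 x 105 x 52 mm; origin under its centre.

How it is judged:
On the way, in this order (a step that is already met when the one before it is completed fails the run):
1. the wrench lies flat on the cover plate with the nut in its open mouth, let go of, the nut not yet turned (horizontal distance between wrench and housing below 0.02 m and z of wrench in the frame of nut_seat below 0.004 m and angle between wrench's own z axis and vertical below 0.06 rad and value of joint movable_jaw below 0.012 m and contact force between the fingers and wrench below 0.05 N and value of joint nut between -0.2 and 0.2 rad), for 0.2 s.
2. the jaw has been closed snug on the nut (within 2 mm) with the wheel, the nut not yet turned (horizontal distance between wrench and housing below 0.014 m and z of wrench in the frame of nut_seat below 0.004 m and angle between wrench's own z axis and vertical below 0.06 rad and value of joint movable_jaw above 0.014 m and value of joint nut between -0.25 and 0.25 rad), for 0.2 s.
At the end, for the whole second after the job is handed in: The nut's red line points at the green line within 0.15 rad; the wrench lies flat on the cover plate (within 4 mm and 0.06 rad), centred on the nut within 14 mm, its jaw snug within 2 mm, at rest and released (horizontal distance between wrench and housing below 0.014 m and z of wrench in the frame of nut_seat below 0.004 m and angle between wrench's own z axis and vertical below 0.06 rad and value of joint nut between 0.723 and 1.023 rad and value of joint movable_jaw above 0.014 m and linear speed of wrench below 0.02 m/s and contact force between the fingers and wrench below 0.05 N); the robot touches nothing.
It fails at once if the nut is turned by more than 0.3 rad while the jaw is still loose (value of joint movable_jaw below 0.0125 m and (value of joint nut above 0.3 rad or value of joint nut below -0.3 rad)).
It fails at once if the worm is pressed with more than 40 N (contact force between any of the arm, the fingers and worm above 40 N).
It fails at once if the robot pushes the movable jaw itself with more than 8 N (contact force between any of the arm, the fingers and movable_jaw above 8 N).
It fails at once if the jar, bottle or carton is disturbed (moved 30 mm or tipped) (distance of any of jar, bottle, film_carton from where it was at the start of the episode above 0.03 m or angle between any of jar, bottle, film_carton's own z axis and vertical above 0.3 rad).
It also fails if it takes over 70 s, if anything falls off the work surface, if the arm or the gripper's body presses on something with over 40 N, if the wrist force passes 120 N, or if a joint passes its speed limit or range.

### The arm

A 6-joint arm with a two-finger parallel gripper is mounted at the origin on a cart in front of the work surface, level with it; the furniture and walls round the work are solid. World frame = base frame: x ahead of the robot, y to its left, z up, the work surface at z = 0. Lengths are in m, angles in rad, forces in N, time in s.
With the tool pointing down it reaches from about 0.375 to 0.825 m from the base axis. Payload 5.5 kg.
Tool frame: the origin (TCP) lies on the centre line of the jaws, within the pads' length; the fingertips stand 22 mm ahead of it and the grasp point (between the pads) lies 3 mm ahead of it; z points along the fingers, x is the direction in which the jaws open and shut, and the axes are right-handed (so a half turn about z gives the same grasp; the last joint's range is limited). The gripper opens to 85 mm and grips with 20 to 120 N. Pads are 22 mm wide; open, the fingers measure 114 mm over their backs; the gripper's body (76 mm by 85 mm) begins 54 mm behind the grasp point. The pads swing forward as they close: fully open they stand 13 mm farther back than shut.
Start: joints at [1.304, 0.314, -0.047, 1.21, 0, 1.571], TCP at [0.158, 0.579, 0.253] pointing down, gripper open.
Joint ranges: [-2.67, 2.67], [-0.69, 1.73], [-1.03, 1.25], [-2.08, 2.16], [-1.42, 1.45], [-3.14, 3.14]. Speed limits (rad/s): [2.39, 2.39, 3.01, 3.14, 3.14, 3.14].

### API

Orientations are given as a rotation vector (axis times angle).
In Python, from cell import manip gives the robot as it stands. The module is installed in compiled form; this text tells all that it offers. Calls block until the motion is done:
- manip.movep(position, orientation): joint-space move of the TCP to a pose.
- manip.move_linear(position, attitude=None, rate=0.15): straight line of the TCP; attitude=None keeps the orientation; rate is the mean speed in m/s.
- manip.move_j(angles): joint-space move.
- manip.gripper_open() and manip.close_gripper(squeeze=None): open the fingers fully, or close them until they stop; squeeze is the grip in N (None keeps the last).
- manip.wait(seconds).
- manip.ik(position, orientation): joint angles nearest the present ones, or None.
- manip.get_state(): the state.
- manip.snapshot(name): name is "scene" or "side" or "wrist"; returns (picture, depth): 420x560x3 uint8, red, green, blue; 420x560 float32, m along the optical axis (not along the pixel's ray), 0 where there is no reading.
- manip.calibration(name): a dict with "fx", "fy", "cx", "cy" (pixels), "rvec" (rotation vector, rad) and "tvec" (3), from world to camera coordinates, as OpenCV has them; the wrist camera has in their place "tool_from_camera" (4x4, takes a point from camera to tool coordinates, whose origin is the TCP and whose axes are the tool frame's). Camera axes: x right, y down, z forward; pixel columns grow to the right and rows downward; lengths in m; the calibration is good to about 2 mm. A picture is of the moment at which its call begins: read the wrist's pose just before it. calibration takes no time and is no camera call.
A pose or a line that the arm cannot do raises manip.IKError and nothing moves.
- manip.finish_job(): hands the job in, once; it reports no verdict.
The state is a dict: "clock": time; "joint_pos": joint angles; "joint_vel": joint speeds; "tau": joint torques, N m; "tool_pos": TCP position; "tool_rot": TCP orientation; "ft_force": force on the tool from outside, world axes, zero at the start; "ft_torque": the same for the moment, N m; "gripper_width": finger opening in m.
Only numpy, scipy, OpenCV 4.12 (cv2) and the standard library are available. Lean on these libraries where they do the work, as an engineer would, in place of code of your own. Each camera call takes 0.05 s, during which the arm holds its last target.

## Working session

There is one attempt and no reset: what is moved stays moved. The work goes in short steps, each a Python script; the robot and the scene stay as the last script left them, time stands still between calls to the robot, and variables do not carry over. Pictures are saved under pics/ and viewed, and the job is handed in when it is done.

```bash
mkdir -p pics; ls; python3 - <<'E'
from cell import manip
import cv2,numpy as np
s=manip.get_state();print(s)
for n in("scene","side","wrist"):
    p,d=manip.snapshot(n);cv2.imwrite(f"pics/{n}0.png",p[:,:,::-1]);np.save(f"pics/{n}0d.npy",d);print(n,manip.calibration(n))
E
```

```text
pics
{'clock': 0.0, 'joint_pos': array([ 1.30398828e+00,  3.14214443e-01, -4.80746064e-02,  1.21019641e+00,
       -1.76193036e-05,  1.57080690e+00]), 'joint_vel': array([ 0.0002001 , -0.00057591,  0.00119433,  0.00056562,  0.00030847,
        0.00032173]), 'tau': array([-2.35832224e-03, -5.39588284e+01,  3.39750981e+01,  1.91963307e-02,
       -2.06579180e-04, -2.00727823e-05]), 'tool_pos': array([0.15805576, 0.57825036, 0.25244343]), 'tool_rot': array([ 2.49635837e+00,  1.90558868e+00, -2.09153039e-03]), 'ft_force': array([-0.65022148,  0.59586838,  0.5205973 ]), 'ft_torque': array([-0.00298114,  0.00904658, -0.02663918]), 'gripper_width': 0.08550920881096917}
scene {'fx': 485.30345589444875, 'fy': 485.30345589444875, 'cx': 279.91819835981636, 'cy': 203.59503969423395, 'rvec': array([ 2.37639683, -0.66686551,  0.24506931]), 'tvec': array([-0.48440423,  0.32775411,  1.20225666])}
side {'fx': 466.67310270458114, 'fy': 466.67310270458114, 'cx': 280.2469341037473, 'cy': 214.69590383994938, 'rvec': array([ 1.99814508, -0.31252253,  0.15872   ]), 'tvec': array([-0.55269621,  0.18668459,  1.30510674])}
wrist {'fx': 355.38815307167766, 'fy': 355.38815307167766, 'cx': 276.4502835051892, 'cy': 207.22836867360232, 'tool_from_camera': array([[ 9.99999708e-01,  6.62190245e-04, -3.80195456e-04,
        -3.34639110e-04],
       [-5.10865077e-04,  9.50274646e-01,  3.11412645e-01,
        -8.05182631e-02],
       [ 5.67504519e-04, -3.11412360e-01,  9.50274707e-01,
        -1.21833905e-01],
       [ 0.00000000e+00,  0.00000000e+00,  0.00000000e+00,
         1.00000000e+00]])}
```

View pics/scene0.png

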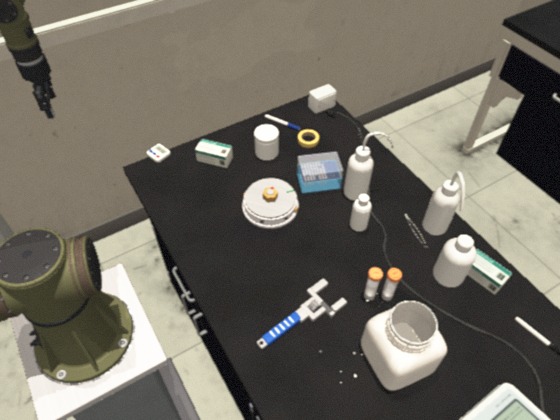

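View pics/side0.png

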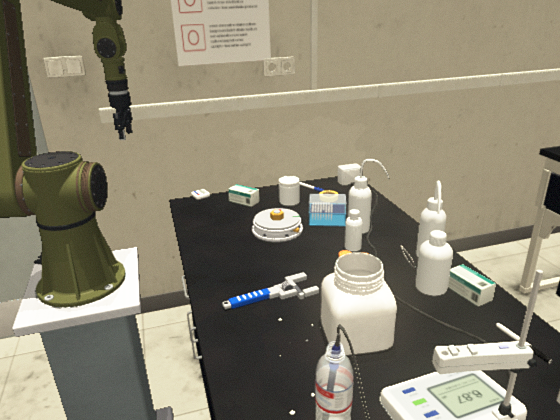

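View pics/wrist0.png

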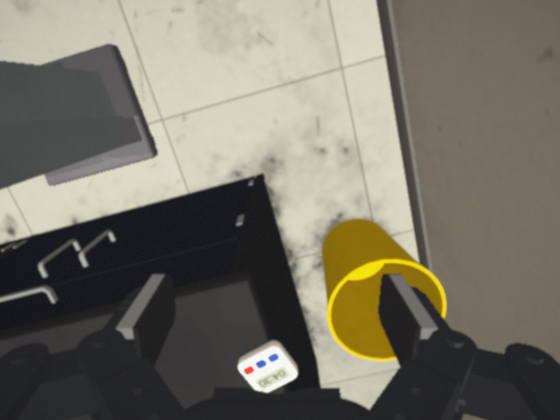

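The scene view shows the housing at about (270,203) with its brass nut at (270,193). The wrench has its blue handle at (280,328) and its mouth at (328,297), opening right. The jar is near (266,142), the carton at (214,152) and the bottle near (360,213). Next I ray-cast these.

```bash
cat > h.py <<'E'
from cell import manip
import cv2,numpy as np
from scipy.spatial.transform import Rotation as R
def campose(n,st=None):
    c=manip.calibration(n)
    if n=="wrist":
        st=st or manip.get_state()
        T=np.eye(4);T[:3,:3]=R.from_rotvec(st["tool_rot"]).as_matrix();T[:3,3]=st["tool_pos"]
        M=T@c["tool_from_camera"];return c,M[:3,:3],M[:3,3]
    Rw=R.from_rotvec(c["rvec"]).as_matrix();return c,Rw.T,-Rw.T@c["tvec"]
def plane(P,px,z):
    c,Rm,o=P;px=np.atleast_2d(px).astype(float)
    d=np.c_[(px[:,0]-c["cx"])/c["fx"],(px[:,1]-c["cy"])/c["fy"],np.ones(len(px))]@Rm.T
    return o+d*((z-o[2])/d[:,2])[:,None]
def proj(P,X):
    c,Rm,o=P;q=(np.atleast_2d(X)-o)@Rm
    return np.c_[q[:,0]/q[:,2]*c["fx"]+c["cx"],q[:,1]/q[:,2]*c["fy"]+c["cy"]]
def shot(n,name):
    st=manip.get_state();P=campose(n,st);p,d=manip.snapshot(n)
    cv2.imwrite(f"pics/{name}.png",p[:,:,::-1]);np.save(f"pics/{name}_d.npy",d);return P,p,d,st
def down(a):
    # tool z down, tool x axis along world angle a
    x=np.array([np.cos(a),np.sin(a),0]);z=np.array([0,0,-1.]);y=np.cross(z,x)
    return R.from_matrix(np.c_[x,y,z]).as_rotvec()
E
python3 - <<'E'
from h import *
P=campose("scene")
for nm,px,z in [("nut",(270,193),.065),("plate",(271,198),.045),("handle",(280,328),.018),("hend",(262,343),.018),("mouth",(328,297),.016),("wormish",(305,313),.02),("jar",(266,130),.09),("carton",(214,158),.0),("bottle",(363,200),.124),("btl",(360,228),0),("tipA",(322,285),.016),("tipB",(343,308),.016)]:
    print(nm,plane(P,px,z)[0].round(3))
img=cv2.imread("pics/scene0.png");cv2.imwrite("pics/z.png",cv2.resize(img[170:360,230:400],None,fx=3.1,fy=3.1,interpolation=cv2.INTER_CUBIC))
E
```

```text
nut [0.604 0.115 0.065]
plate [0.605 0.111 0.045]
handle [ 0.42  -0.241  0.018]
hend [ 0.363 -0.252  0.018]
mouth [ 0.572 -0.232  0.016]
wormish [ 0.495 -0.24   0.02 ]
jar [0.718 0.331 0.09 ]
carton [0.552 0.39  0.   ]
bottle [ 0.782 -0.082  0.124]
btl [ 0.788 -0.089  0.   ]
tipA [ 0.579 -0.195  0.016]
tipB [ 0.586 -0.277  0.016]
```

View pics/z.png

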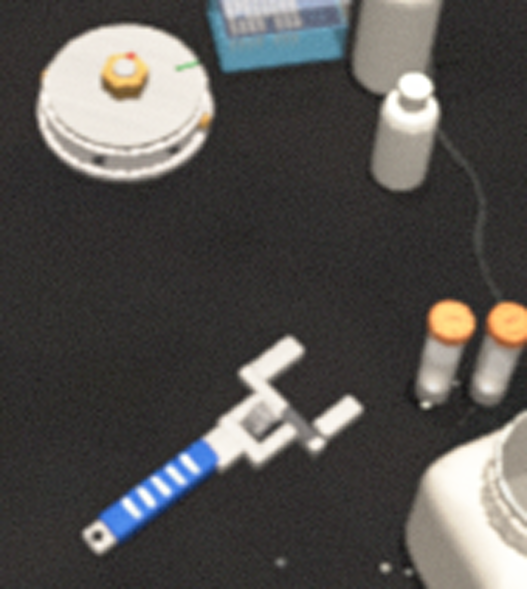

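```bash
python3 - <<'E'
from h import *
P=campose("scene")
a=plane(P,(272.6,188),.065)[0];g=plane(P,(290.3,191.5),.045)[0]
c=np.array([.604,.113]);print(np.arctan2(*(a[:2]-c)[::-1]),np.arctan2(*(g[:2]-c)[::-1]))
for ang in (np.pi/2,-np.pi/2,0,np.pi):
    for p in ((.58,.11,.29),(.46,-.24,.25)):
        print(ang,p,manip.ik(p,down(ang)))
E
```

```text
0.7325386214924638 -0.1509939532253156
1.5707963267948966 (0.58, 0.11, 0.29) [ 0.18742911  0.28413278 -0.00361072  1.28305283  0.          0.18742911]
1.5707963267948966 (0.46, -0.24, 0.25) [-0.48088728  0.16262807 -0.24795418  1.16021408  0.         -0.48088728]
-1.5707963267948966 (0.58, 0.11, 0.29) [ 0.18742911  0.28413278 -0.00361072  1.28305283  0.         -2.95416354]
-1.5707963267948966 (0.46, -0.24, 0.25) [-0.48088728  0.16262807 -0.24795418  1.16021408  0.          2.66070537]
0 (0.58, 0.11, 0.29) [ 0.18742911  0.28413278 -0.00361072  1.28305283  0.          1.75822544]
0 (0.46, -0.24, 0.25) [-0.48088728  0.16262807 -0.24795418  1.16021408  0.          1.08990905]
3.141592653589793 (0.58, 0.11, 0.29) [ 0.18742911  0.28413278 -0.00361072  1.28305283  0.         -1.38336721]
3.141592653589793 (0.46, -0.24, 0.25) [-0.48088728  0.16262807 -0.24795418  1.16021408  0.         -2.05168361]
```

```bash
python3 - <<'E'
from h import *
manip.movep((.57,.11,.27),down(np.pi/2)); manip.wait(.2)
P,p,d,st=shot("wrist","w1");print(st["tool_pos"],st["clock"])
manip.movep((.49,-.24,.25),down(np.pi/2)); manip.wait(.2)
P,p,d,st=shot("wrist","w2");print(st["tool_pos"],manip.get_state()["clock"])
import pickle
E
```

```text
[0.56987836 0.11070306 0.2699638 ] 2.5833
[ 0.49055531 -0.23906979  0.25002559] 4.2333
```

View pics/w1.png

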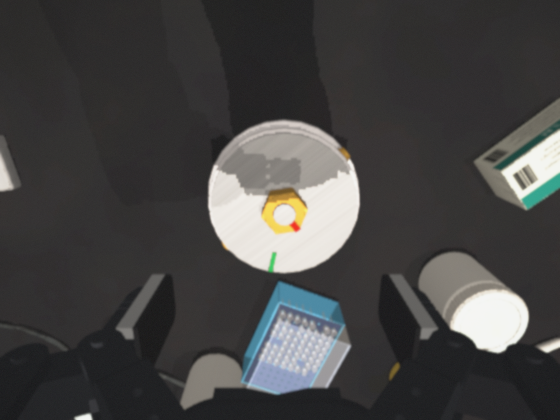

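View pics/w2.png

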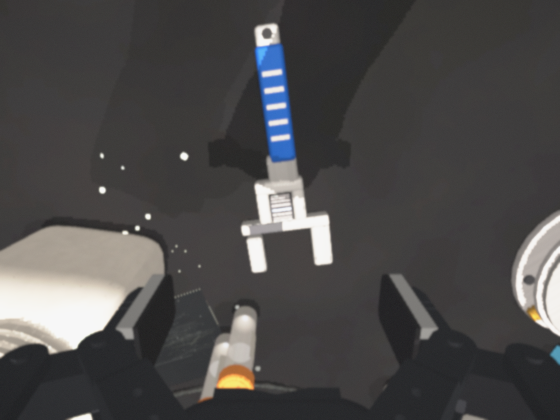

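w1 shows the nut at (285,211), the red tip at (296,227) and the green line at (273,262). w2 shows the blue grip from (270,45) to (283,158), the worm at (281,207) and the jaw tips at (258,268) and (323,262), with the mouth opening down in the image (world +x).

```bash
cat > m.py <<'E'
from h import *
def P_at(pos,rot): 
    return campose("wrist",dict(tool_pos=np.array(pos),tool_rot=np.array(rot)))
def biggest(m):
    n,l,s,c=cv2.connectedComponentsWithStats(m.astype(np.uint8));i=1+np.argmax(s[1:,4]);return l==i
def masks(img):
    return cv2.cvtColor(img,cv2.COLOR_RGB2HSV)
def hexnut(img,P,ztop=.065):
    h=masks(img)
    gold=(h[...,0]>14)&(h[...,0]<30)&(h[...,1]>170)&(h[...,2]>170)
    gold=biggest(gold)
    cs,_=cv2.findContours(gold.astype(np.uint8),cv2.RETR_EXTERNAL,cv2.CHAIN_APPROX_NONE)
    hull=cv2.convexHull(cs[0])[:,0]
    return plane(P,hull,ztop),gold
def centroid_mark(img,P,z,col,roi=None):
    h=masks(img);H,S,V=h[...,0],h[...,1],h[...,2]
    if col=="red": m=((H<8)|(H>172))&(S>170)&(V>120)
    if col=="green": m=(H>50)&(H<80)&(S>150)&(V>100)
    if roi is not None:
        k=np.zeros_like(m);k[roi[1]:roi[3],roi[0]:roi[2]]=1;m&=k
    m=biggest(m);ys,xs=np.nonzero(m);return plane(P,np.c_[xs,ys],z)
def blueaxis(img,P,z):
    h=masks(img);m=(h[...,0]>105)&(h[...,0]<125)&(h[...,1]>180)&(h[...,2]>100)
    m=biggest(cv2.morphologyEx(m.astype(np.uint8),cv2.MORPH_CLOSE,np.ones((9,9))))
    ys,xs=np.nonzero(m);q=plane(P,np.c_[xs,ys],z)[:,:2]
    return cv2.minAreaRect(q.astype(np.float32)*1000),q
E
python3 - <<'E'
from m import *
img=cv2.imread("pics/w1.png")[:,:,::-1].copy()
P=P_at([.56987836,.11070306,.2699638],down(np.pi/2))
hx,_=hexnut(img,P);(c,r)=cv2.minEnclosingCircle(hx[:,:2].astype(np.float32)*1000);print("nut",c,r)
rd=centroid_mark(img,P,.065,"red",(250,180,330,250));g=centroid_mark(img,P,.045,"green",(200,200,340,290))
print("red",rd.mean(0),len(rd),"green",g.mean(0),len(g))
# plate circle
gr=cv2.cvtColor(img,cv2.COLOR_RGB2GRAY);m=biggest(gr>95)
cs,_=cv2.findContours(m.astype(np.uint8),cv2.RETR_EXTERNAL,cv2.CHAIN_APPROX_NONE)
cc=max(cs,key=len);print(cv2.minEnclosingCircle((plane(P,cc[:,0],.045)[:,:2]*1000).astype(np.float32)))
c=g.mean(0)[:2];n=np.array(cv2.minEnclosingCircle(hx[:,:2].astype(np.float32))[0])
for q in(rd,g):v=q.mean(0)[:2]-n;print(np.arctan2(v[1],v[0]),np.hypot(*v))
vg=cv2.PCACompute((g[:,:2]).astype(np.float32),None);print("green axis",np.arctan2(vg[1][0][1],vg[1][0][0]))
img=cv2.imread("pics/w2.png")[:,:,::-1].copy()
P2=P_at([0.49055531,-0.23906979,0.25002559],down(np.pi/2))
print("blue",blueaxis(img,P2,.018)[0])
big=cv2.resize(cv2.imread("pics/w2.png")[140:290,200:380],None,fx=4,fy=4,interpolation=cv2.INTER_CUBIC);cv2.imwrite("pics/w2z.png",big)
b1=cv2.resize(cv2.imread("pics/w1.png")[110:280,200:370],None,fx=3.5,fy=3.5,interpolation=cv2.INTER_CUBIC);cv2.imwrite("pics/w1z.png",b1)
E
```

```text
nut (592.5484008789062, 119.65869140625) 17.56077003479004
red [0.6160296  0.12840005 0.065     ] 37 green [0.66625402 0.1053347  0.045     ] 31
((596.8594970703125, 117.11045837402344), 81.81182861328125)
0.35637525950283094 0.025055525989361144
-0.19194785860716035 0.07508461422253963
green axis -0.18066329
blue ((423.1026306152344, -240.17921447753906), (104.63570404052734, 24.935054779052734), 7.611920356750488)
```

View pics/w2z.png

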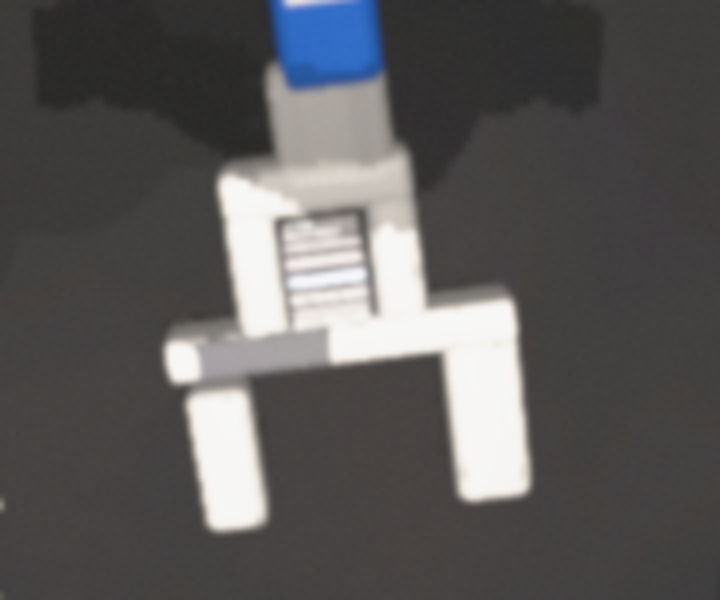

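View pics/w1z.png

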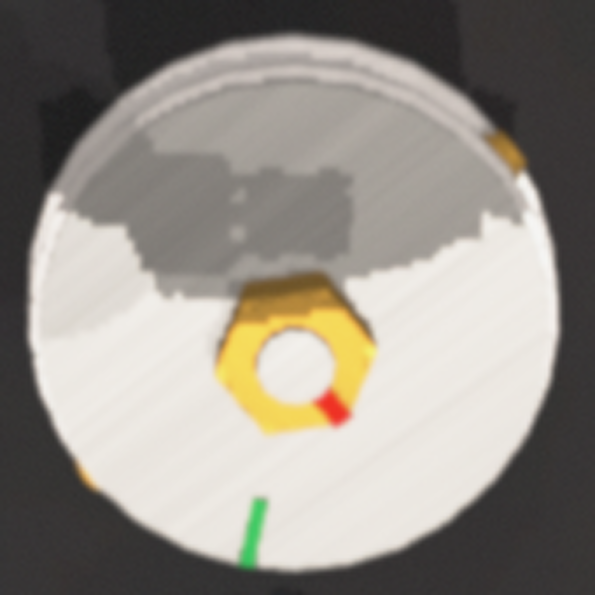

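```bash
python3 - <<'E'
from m import *
P=P_at([.56987836,.11070306,.2699638],down(np.pi/2))
f=lambda x,y,z:plane(P,(200+x/3.5,110+y/3.5),z)[0].round(4)
print("stud",f(296,366,.069))
C=np.array([f(*q,.065) for q in[(376,350),(345,427),(268,433),(218,365)]])
print(C, "opp mid",(C[0]+C[3])/2)
n=f(296,366,.069)[:2]
img=cv2.imread("pics/w1.png")[:,:,::-1].copy()
rd=centroid_mark(img,P,.065,"red",(250,180,330,250)).mean(0);g=centroid_mark(img,P,.045,"green",(200,200,340,290)).mean(0)
for q in(rd,g,*C):v=q[:2]-n;print(np.arctan2(v[1],v[0]),np.hypot(*v))
# wrench
P2=P_at([0.49055531,-0.23906979,0.25002559],down(np.pi/2))
w=lambda x,y,z:plane(P2,(200+x/4,140+y/4),z)[0].round(4)
for nm,q in dict(fin=(446,350),fin2=(460,498),fout2=(530,490),min_=(268,522),min0=(248,385),mout2=(210,528),worm=(325,270),).items(): print(nm,w(*q,.016 if nm!="worm" else .030))
# plate bright circle: top rim points
pts=np.array([f(*q,.045) for q in[(33,310),(558,310),(296,570),(110,505),(500,480),(215,85),(400,90)]])[:,:2]
A=np.c_[2*pts,np.ones(len(pts))];s=np.linalg.lstsq(A,(pts**2).sum(1),rcond=None)[0];print("plate",s[:2],np.sqrt(s[2]+s[:2]@s[:2]))
E
```

```text
stud [0.6025 0.1182 0.069 ]
[[0.5991 0.1405 0.065 ]
 [0.6221 0.1323 0.065 ]
 [0.624  0.1105 0.065 ]
 [0.6036 0.0966 0.065 ]] opp mid [0.60135 0.11855 0.065  ]
0.6459967299649296 0.016943762767041272
-0.19912177942226628 0.0650391478878391
1.7220974928792072 0.022557703783851784
0.6236197187689978 0.02414477169078221
-0.34390759262075066 0.022837250272307267
-1.519914357103275 0.021627991122617
fin [ 0.5494 -0.2017  0.016 ]
fin2 [ 0.5935 -0.1965  0.016 ]
fout2 [ 0.591  -0.1771  0.016 ]
min_ [ 0.601  -0.2499  0.016 ]
min0 [ 0.5596 -0.255   0.016 ]
mout2 [ 0.6029 -0.2662  0.016 ]
worm [ 0.5222 -0.2345  0.03  ]
plate [0.60230911 0.11843358] 0.07702813406430667
```

```bash
python3 - <<'E'
from h import *
hd=.128;O=np.array([.576,-.220]);u=np.array([np.cos(hd),np.sin(hd)])
g=O-.115*u;rot=down(hd-np.pi/2)
manip.movep((*g,.16),rot);manip.wait(.1)
print(manip.get_state()["tool_pos"],manip.get_state()["joint_pos"])
manip.move_linear((*g,.027),rate=.1);manip.wait(.2)
s0=manip.get_state();print(s0["tool_pos"],s0["ft_force"])
manip.close_gripper(100);manip.wait(.2)
s=manip.get_state();print(s["tool_pos"],s["gripper_width"],s["ft_force"],s["ft_torque"])
manip.move_linear((*g,.14),rate=.1);manip.wait(.3)
s=manip.get_state();print(s["tool_pos"],s["gripper_width"],s["ft_force"],s["ft_torque"],s["clock"])
shot("side","s3");shot("wrist","w3");shot("scene","c3")
E
```

```text
[ 0.46202463 -0.23470327  0.16006993] [-4.70035028e-01  2.19532102e-01 -3.91318813e-01  9.59816517e-01
  2.84166068e-05  2.54333969e+00]
[ 0.46227807 -0.23483626  0.02745884] [-0.00967776  0.21804192 -0.85622714]
[ 0.46191318 -0.23450314  0.02762165] 0.023095748759636877 [-2.71811705  1.20609715  7.45533278] [ 0.38598374  0.49815367 -0.07700812]
[ 0.4617538  -0.234576    0.13965967] 0.022744931087774936 [ 0.7006248  -0.24591515 -4.43782586] [-0.04367037  0.35080042  0.0074067 ] 10.925
```

View pics/s3.png

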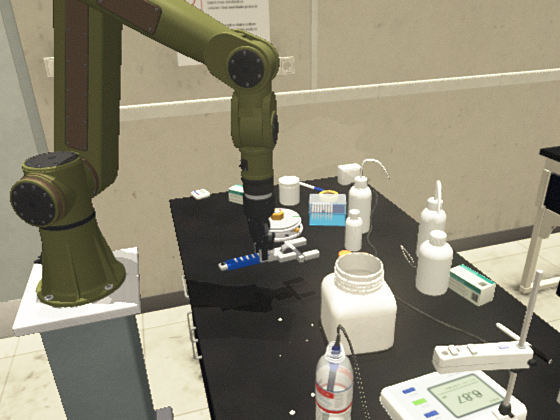

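View pics/w3.png

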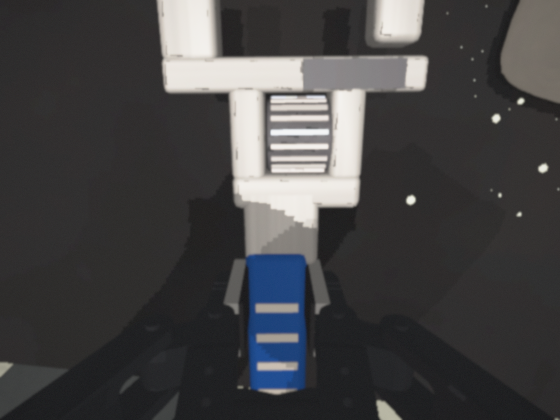

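The wrench is held near the front of the grip. In w3 the head is visible, with the worm at (298,133) and the bar across at row 75. Next I check its level and in-hand pose using depth.

```bash
python3 - <<'E'
from h import *
s=manip.get_state();P=campose("wrist",s);d=np.load("pics/w3_d.npy");c,Rm,o=P
def pt(u,v):
    z=np.median(d[v-2:v+3,u-2:u+3]);X=o+Rm@(np.array([(u-c["cx"])/c["fx"],(v-c["cy"])/c["fy"],1])*z)
    return R.from_rotvec(s["tool_rot"]).inv().apply(X-s["tool_pos"])*1000
for nm,q in dict(fixjaw=(190,30),movjaw=(397,20),bar=(230,74),bar2=(360,74),sideL=(247,135),sideR=(348,135),back=(298,190),worm=(298,133),grip=(278,275),barT=(280,58),barB=(220,90)).items():print(nm,pt(*q).round(1))
for nm,q,z in [("fixed inner",(220,40),0),("mov inner",(368,30),0),("bar front",(290,58),0)]:
    pass
Ri=R.from_rotvec(s["tool_rot"]).inv()
zt=pt(230,74)[2]/-1000+s["tool_pos"][2]
for nm,q in [("fixed inner",(220,40)),("mov inner",(368,30)),("barfront",(290,58)),("movtip",(395,44))]:
    print(nm,(Ri.apply(plane(P,q,zt)[0]-s["tool_pos"])*1000).round(1))
E
```

```text
fixjaw [-29.3 -98.8  11.8]
movjaw [  40.7 -101.8   11.4]
bar [-16.2 -84.8  11.4]
bar2 [ 29.4 -84.8  10.8]
sideL [-10.7 -63.7  11.2]
sideR [ 26.6 -63.7  11.3]
back [  8.5 -42.7  10.8]
worm [  7.2 -66.   -3.1]
grip [ 0.8 -7.1  8.6]
barT [  1.4 -90.1  12.5]
barB [-20.1 -79.4  12.3]
fixed inner [-19.2 -95.7  11.4]
mov inner [ 31.2 -98.8  11.4]
barfront [  4.8 -90.   11.4]
movtip [ 40.8 -94.5  11.4]
```

```bash
cat > tgt.py <<'E'
from h import *
NUT=np.array([.6020,.1184]);YAW=.655
def rot2(a):return np.array([[np.cos(a),-np.sin(a)],[np.sin(a),np.cos(a)]])
def tcp_for(origin,hd,ot=(.0005,-.116)):
    # wrench origin in wrench axes relative to TCP: x=-tool y, y=-tool x
    return origin-rot2(hd)@np.array([-ot[1],-ot[0]])
E
python3 - <<'E'
from tgt import *
O=NUT+rot2(YAW)@np.array([-.003,.004])
t=tcp_for(O,YAW);rot=down(YAW-np.pi/2);print(t)
manip.move_linear((*manip.get_state()["tool_pos"][:2],.17),rate=.15)
manip.movep((*t,.17),rot)
manip.move_linear((*t,.112),rate=.1);manip.wait(.3)
s=manip.get_state();print(s["tool_pos"],s["joint_pos"],s["clock"])
shot("scene","c4");shot("side","s4");shot("wrist","w4")
a=cv2.imread("pics/c4.png")[140:260,200:340];b=cv2.imread("pics/s4.png")[160:280,210:350]
cv2.imwrite("pics/z4.png",cv2.resize(np.hstack([a,b]),None,fx=2.8,fy=2.8,interpolation=cv2.INTER_CUBIC))
E
```

```text
[0.50488608 0.04947877]
[0.50531944 0.04955169 0.11254163] [ 9.77559133e-02  2.45504892e-01 -4.78347522e-01  8.45896448e-01
 -1.36284929e-05  2.58427179e+00] 13.5667
```

View pics/z4.png

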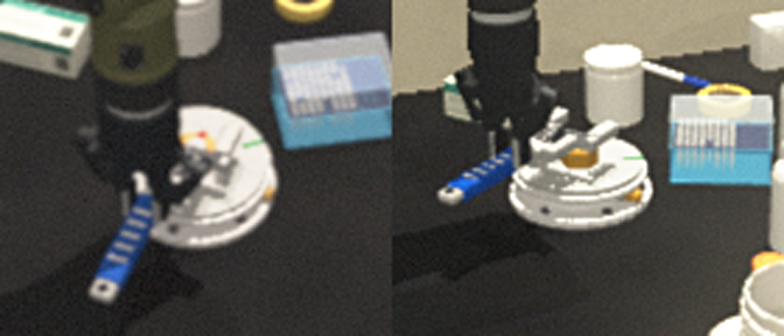

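View pics/w4.png

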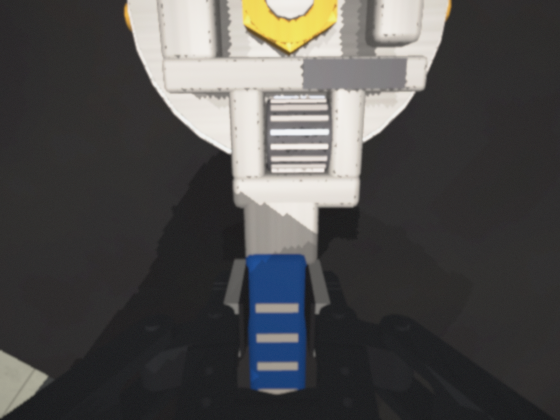

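w4 shows the nut between the jaws, with its near corner at (291,50) and side corners at about (243,10) and (338,12). I check the margins in the tool frame.

```bash
python3 - <<'E'
from tgt import *
s=manip.get_state();P=campose("wrist",s);Ri=R.from_rotvec(s["tool_rot"]).inv()
f=lambda q,z:(Ri.apply(plane(P,q,z)[0]-s["tool_pos"])*1000).round(1)
zt=s["tool_pos"][2]-.0114
for q in[(291,50),(243,10),(338,12)]:print("nut",f(q,.065))
for q in[(219,40),(372,30),(290,58)]:print("wr",f(q,zt))
E
```

```text
nut [  6.1 -96.1  47.2]
nut [ -14.4 -111.7   47.2]
nut [  25.9 -111.    47.2]
wr [-19.9 -95.7  11.4]
wr [ 32.2 -98.8  11.4]
wr [  4.5 -90.   11.4]
```

```bash
python3 - <<'E'
from tgt import *
s=manip.get_state();t=tcp_for(NUT+rot2(YAW)@np.array([-.003,.004]),YAW)
for z in(.08,.0745,.0735,.0728):
    manip.move_linear((*t,z),rate=.06);manip.wait(.15)
    s=manip.get_state();print(z,s["tool_pos"],s["ft_force"].round(2),s["ft_torque"].round(3))
    if s["ft_force"][2]>-2.5 : break
shot("wrist","w5");shot("side","s5");print(manip.get_state()["clock"])
E
```

```text
0.08 [0.5053163  0.04950812 0.08041475] [-0.69  0.38 -4.43] [-0.156  0.335 -0.037]
0.0745 [0.50481136 0.04947033 0.07448921] [-0.26  0.31 -3.99] [-0.257  0.231  0.005]
0.0735 [0.50504031 0.04947749 0.07360819] [-0.28  0.29 -4.07] [-0.159  0.153 -0.019]
0.0728 [0.50504621 0.04947114 0.07288808] [-0.13 -0.34 -2.53] [-0.181  0.082  0.005]
15.85
```

View pics/w5.png

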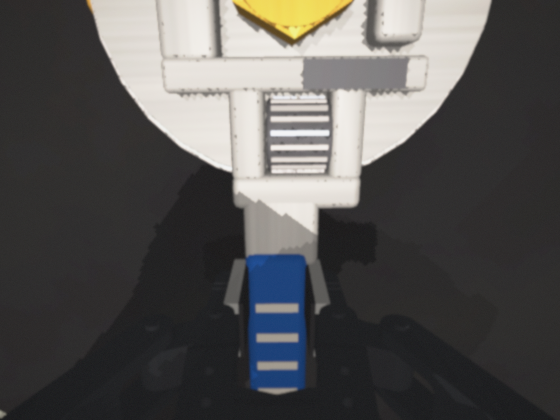

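Contact is light and the nut is in the mouth with clearance all round. I release, back off and look from above.

```bash
python3 - <<'E'
from tgt import *
manip.move_linear((*manip.get_state()["tool_pos"][:2],.0724),rate=.05)
manip.gripper_open();manip.wait(.5)
s=manip.get_state();p=s["tool_pos"];print(s["ft_force"],p)
manip.move_linear((p[0],p[1],.15),rate=.12)
# view pose: tool flipped as now, camera looks over head
q=NUT+rot2(YAW)@np.array([-.03,0])
manip.movep((*q,.25),down(YAW-np.pi/2));manip.wait(.2)
P,im,d,s=shot("wrist","w6");print(s["tool_pos"],s["clock"])
np.savez("pics/w6.npz",pos=s["tool_pos"],rot=s["tool_rot"])
E
```

```text
[ 0.1348142  -0.07577978  0.52254051] [0.50502441 0.04945949 0.07239558]
[0.57665453 0.09944611 0.24826122] 18.825
```

View pics/w6.png

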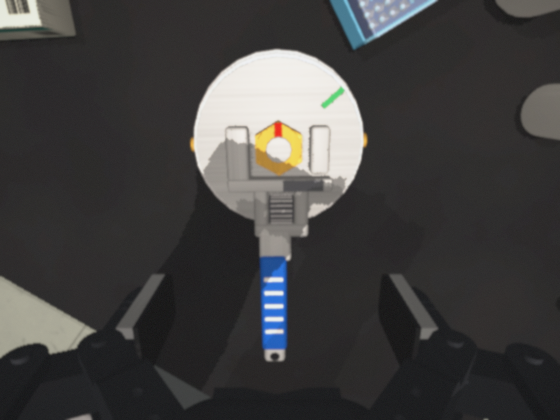

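w6 shows the wrench lying on the plate around the nut at (278,149), with the worm at (281,208). The handle points straight down the image and the nut is not turned. Next I locate the worm and roll it with closed fingers.

```bash
python3 - <<'E'
from m import *
z=np.load("pics/w6.npz");P=P_at(z["pos"],z["rot"]);img=cv2.imread("pics/w6.png")[:,:,::-1].copy()
r,q=blueaxis(img,P,.063);print(r)
v=cv2.PCACompute(q.astype(np.float32),None)[1][0];print("hd",np.arctan2(v[1],v[0]))
print("worm",plane(P,(281,207.5),.075)[0])
print("stud",plane(P,(278,149),.069)[0])
for q in[(229,127),(248,127),(311,126),(329,126),(249,165),(311,165)]:print(plane(P,q,.061)[0].round(4))
print(manip.ik((.57,.08,.11),down(YAW)) if 0 else "")
b=cv2.resize(cv2.imread("pics/w6.png")[90:250,200:360],None,fx=3.7,fy=3.7,interpolation=cv2.INTER_CUBIC);cv2.imwrite("pics/w6z.png",b)
E
```

```text
((475.7879638671875, 26.252267837524414), (103.09969329833984, 25.096960067749023), 38.00995635986328)
hd 0.66643935
worm [0.56431604 0.08543657 0.075     ]
stud [0.60245973 0.11810276 0.069     ]
[0.5909 0.1618 0.061 ]
[0.6007 0.149  0.061 ]
[0.6341 0.107  0.061 ]
[0.6434 0.0948 0.061 ]
[0.5747 0.129  0.061 ]
[0.608  0.0857 0.061 ]
```

View pics/w6z.png

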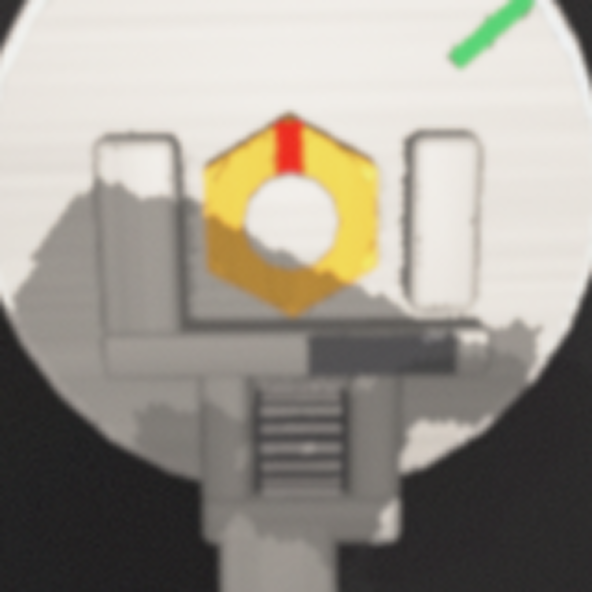

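```bash
cat > roll.py <<'E'
from tgt import *
HD=.662;U=np.array([np.cos(HD),np.sin(HD)])
ROT=down(HD-np.pi/2)
def stroke(W,z,a=-.009,b=.009,zl=.102,log=True,rate=.05):
    manip.move_linear((*(W+a*U),zl),rate=.12)
    manip.move_linear((*(W+a*U),z),rate=.05)
    s=manip.get_state();f0=s["ft_force"]
    m=[]
    for k in np.linspace(a,b,4)[1:]:
        manip.move_linear((*(W+k*U),z),rate=rate)
        m.append(manip.get_state()["ft_force"])
    if log:print("press",f0.round(1),"drag along",[ (round(float(x[:2]@U),1),round(float(x[2]),1)) for x in m],round(manip.get_state()["clock"],2))
    manip.move_linear((*(W+b*U),zl),rate=.12)
E
python3 - <<'E'
from roll import *
W=np.array([.560,.0817])
manip.close_gripper(30)
a=-.009
manip.movep((*(W+a*U),.115),ROT);manip.wait(.1)
s=manip.get_state();print(s["tool_pos"],s["ft_force"],s["gripper_width"],s["clock"])
for z in(.100,.098,.097,.096,.095,.094):
    manip.move_linear((*(W+a*U),z),rate=.04);manip.wait(.05)
    s=manip.get_state();print(z,s["tool_pos"][2].round(4),s["ft_force"].round(1))
    if s["ft_force"][2]>6.5:break
for k in (-.004,.002,.008):
    manip.move_linear((*(W+k*U),z),rate=.05);f=manip.get_state()["ft_force"];print(k,f.round(1),(f[:2]@U).round(2))
manip.move_linear((*(W+.008*U),.102),rate=.1)
manip.move_linear((*(W+a*U),.13),rate=.2);manip.wait(.1)
P,im,d,s=shot("wrist","w7");np.savez("pics/w7.npz",pos=s["tool_pos"],rot=s["tool_rot"]);print(s["clock"],z)
E
```

```text
[0.55545367 0.07673843 0.1174104 ] [ 0.25694686  1.16527006 -0.28108478] 0.00017575408813445844 20.3583
0.1 0.0999 [0.3 0.5 0.3]
0.098 0.098 [-0.8  0.8 -0.4]
0.097 0.097 [-0.1  0.3  0.8]
0.096 0.0963 [-1.6  0.1  3.3]
0.095 0.0953 [-1.  -0.2  5.6]
0.094 0.0944 [-1.6 -0.9  6.9]
-0.004 [-1.9  0.2  7.6] -1.4
0.002 [-1.9  0.7  7.4] -1.05
0.008 [-2.   0.1  7. ] -1.57
23.8833 0.094
```

View pics/w7.png

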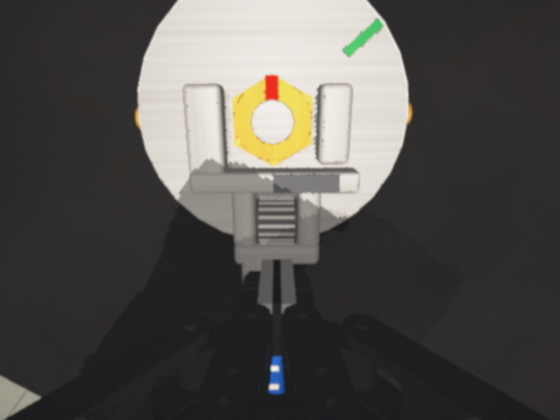

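The first stroke worked: in w7 the mouth has narrowed (faces at columns 223 and 320, nut flats at 234 and 312). I continue with four more strokes.

```bash
python3 - <<'E'
from roll import *
W=np.array([.560,.0817])
for i in range(4): stroke(W,.094)
manip.move_linear((*(W-.009*U),.13),rate=.2);manip.wait(.1)
P,im,d,s=shot("wrist","w8");np.savez("pics/w8.npz",pos=s["tool_pos"],rot=s["tool_rot"]);print(s["clock"])
E
```

```text
press [-1.  -1.6  7.1] drag along [(-0.9, 6.5), (-0.8, 7.4), (-1.3, 6.6)] 25.43
press [-0.6 -0.9  7.6] drag along [(-1.4, 6.1), (-0.9, 6.4), (-0.7, 6.8)] 27.08
press [-0.4 -0.9  7. ] drag along [(-2.1, 6.1), (-1.6, 5.2), (-3.4, 7.8)] 28.74
press [-0.3 -1.9  2.4] drag along [(-6.9, 10.8), (-7.6, 10.6), (-7.7, 10.7)] 30.4
31.0667
```

View pics/w8.png

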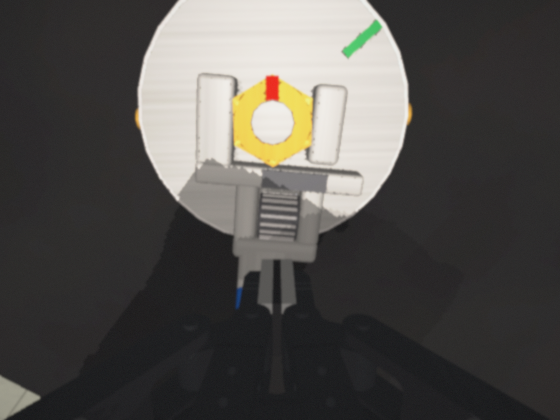

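The jaw has stalled and is snug (drag −7.7 N), but w8 shows the wrench about 5° clockwise of the nut: the bar's top edge runs from (232,163) to (362,175). I'll measure the skew from the handle, nudge it straight and take up the remainder with the worm.

```bash
python3 - <<'E'
from m import *
from tgt import NUT,YAW,rot2
q=NUT+rot2(YAW)@np.array([-.04,.05])
manip.movep((*q,.23),down(YAW-np.pi/2));manip.wait(.15)
P,im,d,s=shot("wrist","w9");np.savez("pics/w9.npz",pos=s["tool_pos"],rot=s["tool_rot"]);print(s["clock"],s["tool_pos"])
r,b=blueaxis(im,P,.063);v=cv2.PCACompute(b.astype(np.float32),None)[1][0];print(r,"hd",np.arctan2(v[1],v[0]))
c=np.array(r[0])/1000;print("grip centre in housing axes about nut",rot2(-YAW)@(c-NUT))
E
```

```text
31.8 [0.53900748 0.13315246 0.22830258]
((489.3410949707031, 46.46591567993164), (65.94252014160156, 25.278404235839844), 32.922237396240234) hd 0.7443
grip centre in housing axes about nut [-0.13316322  0.01158004]
```

View pics/w9.png

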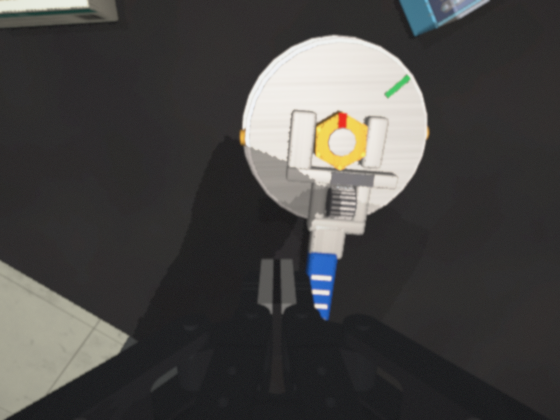

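```bash
python3 - <<'E'
from m import *
from tgt import NUT,YAW,rot2
H=lambda x,y:NUT+rot2(YAW)@np.array([x,y])
rot=down(YAW-np.pi/2)
manip.movep((*H(-.14,.048),.12),rot)
manip.move_linear((*H(-.14,.048),.074),rate=.1)
Yax=rot2(YAW)[:,1]
for y in(.036,.030,.026,.022,.0205):
    manip.move_linear((*H(-.14,y),.074),rate=.05);s=manip.get_state()
    print(y,(rot2(-YAW)@(s["tool_pos"][:2]-NUT)).round(4),round(float(s["ft_force"][:2]@Yax),2),s["ft_torque"].round(2))
manip.move_linear((*H(-.14,.045),.074),rate=.12)
manip.move_linear((*H(-.14,.045),.12),rate=.15)
manip.movep((*H(-.03,.05),.23),rot);manip.wait(.15)
P,im,d,s=shot("wrist","w10");np.savez("pics/w10.npz",pos=s["tool_pos"],rot=s["tool_rot"]);print(s["clock"],s["tool_pos"])
r,b=blueaxis(im,P,.063)
c=np.array(r[0])/1000;print(r,rot2(-YAW)@(c-NUT))
E
```

```text
0.036 [-0.1397  0.0354] 0.44 [ 0.01  0.05 -0.03]
0.03 [-0.1399  0.0297] 1.77 [ 0.09  0.09 -0.02]
0.026 [-0.1401  0.0258] 0.43 [ 0.11  0.26 -0.03]
0.022 [-0.14    0.0218] 1.26 [ 0.05  0.22 -0.02]
0.0205 [-0.1401  0.0205] 1.65 [0.14 0.38 0.01]
36.1333 [0.54577988 0.13862214 0.22783529]
((499.4851379394531, 33.53020477294922), (62.106815338134766, 24.97018814086914), 39.87628173828125) [-0.13299842 -0.00485794]
```

View pics/w10.png

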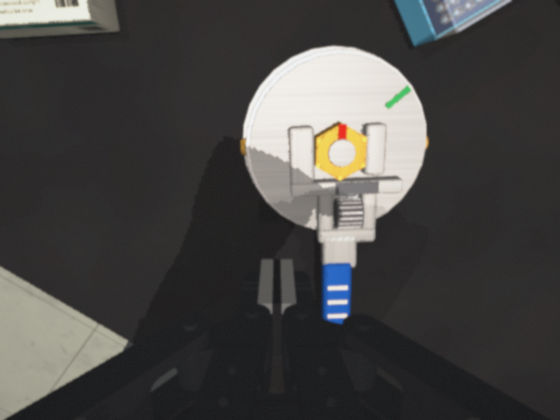

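It is now nearly aligned, only about 2° the other way. I roll the worm again at its new place to take up the slack.

```bash
python3 - <<'E'
import roll
from roll import *
roll.HD=.68;roll.U=U=np.array([np.cos(.68),np.sin(.68)]);roll.ROT=down(.68-np.pi/2)
W=np.array([.5640,.0774])
manip.movep((*(W-.009*U),.112),roll.ROT);manip.wait(.05)
for i in range(2): stroke(W,.094)
manip.move_linear((*(W-.009*U),.13),rate=.2);manip.wait(.1)
P,im,d,s=shot("wrist","w11");np.savez("pics/w11.npz",pos=s["tool_pos"],rot=s["tool_rot"]);print(s["clock"])
b=cv2.resize(im[50:270,160:400,::-1],None,fx=2.7,fy=2.7,interpolation=cv2.INTER_CUBIC);cv2.imwrite("pics/w11z.png",b)
E
```

```text
press [ 0.2 -0.5  5. ] drag along [(-1.4, 5.9), (-3.5, 7.4), (-7.5, 9.4)] 38.2
press [ 0.3 -2.   2. ] drag along [(-9.5, 12.3), (-11.3, 15.5), (-8.3, 13.2)] 39.86
40.525
```

View pics/w11z.png

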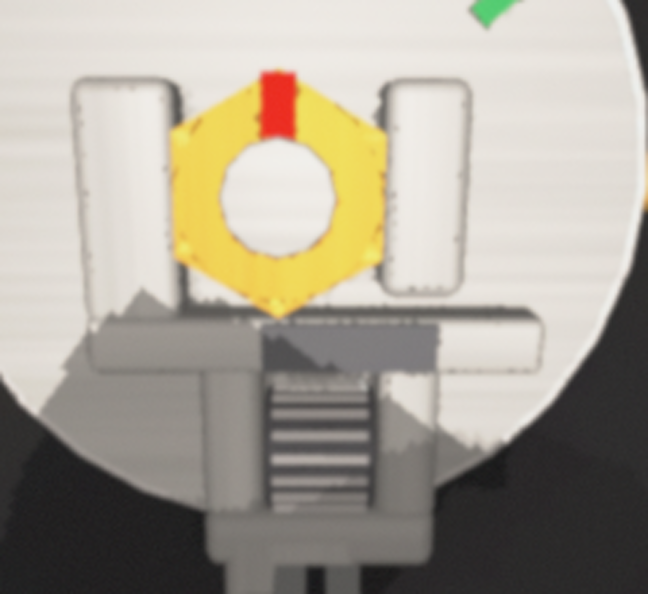

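w11 shows the jaws flush on the nut flats and the red line still along the wrench axis, not turned. Drag stalls from the start of the second stroke. Now I push the handle clockwise with closed fingers from its −y side.

```bash
python3 - <<'E'
from m import *
from tgt import NUT,YAW,rot2
def F(h,y,x=-.14):return NUT+rot2(h)@np.array([x,y])
h0=YAW
s=manip.get_state();manip.move_linear((*s["tool_pos"][:2],.15),rate=.2)
manip.movep((*F(h0,-.05),.15),down(h0+np.pi/2))
manip.move_linear((*F(h0,-.05),.074),rate=.12)
manip.move_linear((*F(h0,-.028),.074),rate=.08)
print(manip.get_state()["clock"],manip.get_state()["ft_force"].round(1))
for h in np.linspace(h0,-.15,9)[1:]:
    manip.move_linear((*F(h,-.0235),.074),down(h+np.pi/2),rate=.08);s=manip.get_state()
    print(round(h,2),s["ft_force"].round(1),round(float(s["ft_force"][:2]@rot2(h)[:,1]),1))
print(s["clock"])
manip.move_linear((*F(h,-.05),.074),rate=.12)
manip.move_linear((*F(h,-.05),.12),rate=.15)
manip.movep((*F(h,-.05,-.06),.25),down(h+np.pi/2));manip.wait(.15)
P,im,d,s=shot("wrist","w12");shot("scene","c12");np.savez("pics/w12.npz",pos=s["tool_pos"],rot=s["tool_rot"]);print(s["clock"],s["tool_pos"])
E
```

```text
44.775 [ 0.8  0.1 -0.5]
0.55 [ 0.4 -0.6  0. ] -0.7
0.45 [ 0.4 -0.9  0.5] -1.0
0.35 [0.6 0.3 0.4] 0.1
0.25 [-0.  -0.5  0.1] -0.4
0.15 [ 0.4 -0.7  0.4] -0.8
0.05 [1.1 0.1 0.7] 0.0
-0.05 [ 0.1  0.3 -0.1] 0.3
-0.15 [0.2 0.3 1.4] 0.3
47.4333
49.0667 [0.53344397 0.07790444 0.24781255]
```

View pics/w12.png

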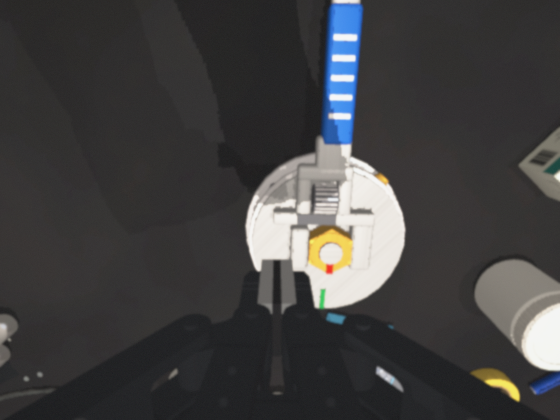

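View pics/c12.png

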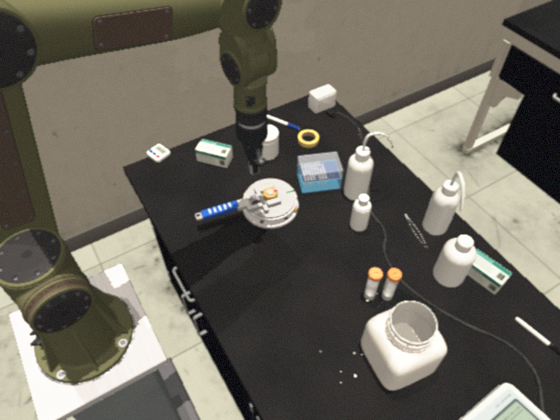

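w12 shows the nut turned, the red tip at (330,269), the green line at (322,298) and the wrench on the nut. I measure the angles.

```bash
python3 - <<'E'
from m import *
from tgt import NUT,YAW,rot2
z=np.load("pics/w12.npz");P=P_at(z["pos"],z["rot"]);img=cv2.imread("pics/w12.png")[:,:,::-1].copy()
rd=centroid_mark(img,P,.065,"red",(300,235,360,290)).mean(0)[:2];g=centroid_mark(img,P,.045,"green",(300,270,345,312)).mean(0)[:2]
st=plane(P,(331,253.5),.069)[0][:2]
print("stud",st)
for c in(NUT,st):
  for q in(rd,g):v=q-c;print(np.arctan2(v[1],v[0]).round(3),np.hypot(*v).round(4))
r,b=blueaxis(img,P,.063);print(r)
b=cv2.resize(img[140:320,240:420,::-1],None,fx=3.3,fy=3.3,interpolation=cv2.INTER_CUBIC);cv2.imwrite("pics/w12z.png",b)
E
```

```text
stud [0.60257512 0.11816252]
-0.193 0.0186
-0.201 0.0647
-0.186 0.018
-0.199 0.0641
((450.40130615234375, 142.4026641845703), (25.9074649810791, 104.479248046875), 80.48585510253906)
```

View pics/w12z.png

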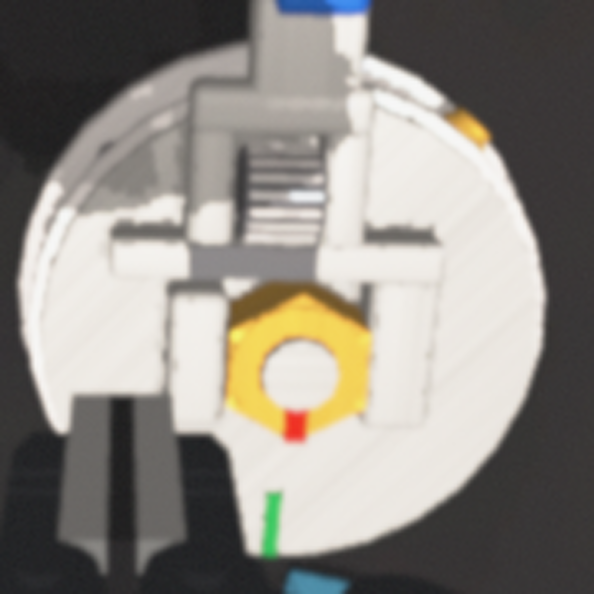

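```bash
python3 - <<'E'
from m import *
z=np.load("pics/w12.npz");c,Rm,o=P_at(z["pos"],z["rot"]);d=np.load("pics/w12_d.npy")
for n,(u,v) in dict(plate=(385,250),fix=(361,245),mov=(301,245),bar=(360,219),back=(335,173),grip1=(338,125),grip2=(345,20)).items():
    q=np.median(d[v-2:v+3,u-2:u+3]);print(n,(o+Rm@(np.array([(u-c["cx"])/c["fx"],(v-c["cy"])/c["fy"],1])*q)).round(4))
s=manip.get_state();print(s["ft_force"],s["clock"]);manip.finish_job()
E
```

```text
plate [0.6185 0.1741 0.0451]
fix [0.602  0.1479 0.0609]
mov [0.5935 0.0918 0.0611]
bar [0.5756 0.1489 0.0613]
back [0.5292 0.1304 0.0608]
grip1 [0.4878 0.1367 0.0631]
grip2 [0.4093 0.1497 0.063 ]
[ 1.2178113  -0.40433494 -0.16870754] 49.1667
the job is handed in; nothing more can be done
```

The nut is tightened and the job is handed in at about 49 s. I laid the open wrench over the nut, let go, and rolled the worm with closed fingers (about 6 to 15 N press) until it stalled. I then pushed the handle clockwise.

- **One correction:** after the first rolling the jaw was snug, but the wrench sat about 5° skew. I nudged the handle straight and rolled again, and it came out flush on the flats. The nut still looked unturned at that point.
- **Red line against green line:** red is at −0.19 rad and green at −0.20 rad, so they agree within about 0.015 rad.
- **Wrench on the nut:** its centre is within about 2 mm of the nut's axis. By depth it lies flat: the head top reads 61 mm and the grip 63 mm, as expected with the underside at 45 mm.
- **Jaw:** both faces look in contact with the nut. I judged "snug" from the pictures and the worm's stall, since the jaw's travel can't be read directly.
- **Clear of everything:** the fingers are well above and touching nothing. The jar, bottle and carton look unmoved in the pictures, but I didn't measure them again.

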